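# Fit the five-hole faceplate on the turntable's studs

### The arm

A 6-joint arm with a two-finger parallel gripper is mounted at the origin on a cart in front of the work surface, level with it; the furniture and walls round the work are solid. World frame = base frame: x ahead of the robot, y to its left, z up, the work surface at z = 0. Lengths are in mm, angles in rad, forces in N, time in s.
With the tool pointing down it reaches from about 275 to 750 mm from the base axis. Payload 10.2 kg.
Tool frame: the origin (TCP) lies at the very end of the fingers, on their centre line; the grasp point (between the pads) lies behind it (ctrl.grasp_offset is the z of the grasp point in the tool frame, in mm); z points along the fingers, y is the direction in which the jaws open and shut (so a half turn about z gives the same grasp; the last joint's range is limited). The gripper opens to 85 mm and grips with 20 to 120 N. Pads are 22 mm wide; open, the fingers measure 114 mm over their backs; the gripper's body (76 mm by 85 mm) begins 54 mm behind the grasp point. The pads swing forward as they close: fully open they stand 13 mm farther back than shut.
Start: joints at [0.969, 0.313, 1.498, -0, 1.331, -0.223], TCP at [194.161, 487.783, 231.294] pointing down, gripper open.
Joint ranges: [-2.94, 2.94], [-0.97, 2.17], [0.19, 2.56], [-1.23, 4.37], [0.02, 3.11], [-2.88, 2.88]. Speed limits (rad/s): [2.39, 2.39, 3.01, 3.14, 3.14, 3.14].

### API

Orientations are given as a unit quaternion [w, x, y, z].
In Python, from rig import ctrl, capture, job gives the robot as it stands. The module is installed in compiled form; this text tells all that it offers.
- The arm moves only by the tool move_arm, never from a script. Its argument "series" is a list of rows, each a list of 7 numbers: the turn, a rotation vector about the tool's x, y, z in rad, then the shift along the tool's x, y, z in cm, then the opening, from 0 (shut) to 1 (fully open). A call has 1 to 5 rows; each row is the pose to reach, as a shift and turn from the pose measured when the call began, along the tool's axes at that moment; what a row does not reach only later rows make up. A row lasts 1/12 s, in which the tool goes at most 41.7 mm and 7.16 degrees, less where a joint would pass 70% of its speed; a pose out of reach is approached as far as the arm can. A call with a gripper value outside its range is refused whole. The fingers move at their own pace and stop on an object; "grip_force" is the grip in N (left out, the last holds). Time passes only in rows, so rows that repeat a pose let the fingers close. It gives the time, the measured TCP pose, the force and the opening at its end, in the units of the state.
- ctrl.sense(): the state, without advancing time (a new reading comes with each control period).
- capture(name): name is "side" or "top" or "wrist"; returns a dict with "frame" (400x640x3 uint8, red, green, blue), "mtx" (3x3 intrinsics, pixels), "dist" ([k1, k2, p1, p2, k3] as OpenCV has them; the pictures are not rectified), "R" (3x3) and "t" (3): a world point X has camera coordinates R X + t. Camera axes: x right, y down, z forward; pixel columns grow to the right and rows downward; lengths in mm; the calibration is good to about 2 mm. A picture is of the moment at which its call begins. There is no depth.
- job.finish_job(): hands the job in, once; it reports no verdict.
The state is a dict: "time_s": time; "joints": joint angles; "dq": joint speeds; "tau": joint torques, N m; "eef_pos": TCP position; "ee_rot": TCP orientation; "force": force on the tool from outside, world axes, zero at the start; "wrist_torque": the same for the moment, N m; "grip_width": opening from 0.0 (shut) to 1.0 (fully open).
Only numpy, scipy, OpenCV 4.12 (cv2) and the standard library are available. Lean on these libraries where they do the work, as an engineer would, in place of code of your own. Each camera call takes 0.05 s, during which the arm holds its last target.

### The job

Pick up the round faceplate by its square boss and put it on the turntable, boss up: set it over the centre pilot, turn it gently until its five holes line up with the five studs, and let it slide down until it sits flush on the seat, then let go. Do not force it down on the studs, and leave the other things on the bench where they are.

Things in the scene. Friction and masses are not known exactly. Their poses are not given: they have to be found in the camera images.
- faceplate: loose round aluminium plate, 0.3 to 0.5 kg: disc 110 mm across, 12 mm thick, lying flat. Origin: centre of its underside, z up. The underside is open: a centre bore 21.5 mm across, 30 mm deep, and five through holes 10.5 mm across, 36 mm from the centre, 72 degrees apart, the first on the +x axis
- boss (a point): top centre of the faceplate's square boss, the grip, 42 mm above the plate's underside: 34 x 34 mm, standing 30 mm above the disc, its faces looking along the plate's +-x and +-y
- turntable: round bench turntable fixed to the worktop, foot 120 mm across, 12 mm high. Origin: centre of its underside, z up. On it sits a round head 100 mm across with a flat top, the seat. A brake holds the head (slips above 2 N m). The head with its studs stands at any angle, unrelated to the turntable's axes and not reported: see it, or feel for it
- seat (a point): centre of the seat, 60 mm above the worktop; the plate's underside origin comes here when fully home. Round it stand five studs 8 mm across, 10 mm high, domed tips, 36 mm from the centre, 72 degrees apart. Resting on the stud tips (own weight or a push of 5 to 10 N) and turned, it drops in once in any 72 degree sweep, within about 2 degrees
- pilot_top (a point): top of the round-nosed centre pilot, 20 mm across, 26 mm above the seat; it enters the plate's bore before the studs reach the plate
- stone_cube: bystander: small brown stone cube, 22 mm, loose; origin under its centre
- wax_puck: bystander: round wax puck 45 mm across, 16 mm high, loose; origin under its centre
- charcoal_block: bystander: black block 50 x 75 x 25 mm, loose; origin under its centre
Things that resemble listed ones, but are neither listed nor needed, are in the scene too. Several things look just like the faceplate: the one meant starts nearest to the robot's base.

How it is judged (in metres and radians):
On the way:
1. the faceplate is lifted and brought over the turntable, above the studs (horizontal distance between faceplate and seat below 0.015 m and z of faceplate in the frame of seat above 0.007 m), for 0.1 s.
At the end, for the whole second after the job is handed in: the faceplate is at rest, boss up and let go, flush on the turntable's seat: underside within 2 mm of the seat, centred within 3 mm, tilted less than 0.04 rad, which is possible only with all five studs through its holes (horizontal distance between faceplate and seat below 0.003 m and z of faceplate in the frame of seat between -0.002 and 0.002 m and angle between faceplate's own z axis and vertical below 0.04 rad and linear speed of faceplate below 0.02 m/s); the robot touches nothing.
It fails at once if the faceplate is forced down on the studs (more than 60 N in all between it and the turntable while it is still more than 4 mm above the seat) (contact force between faceplate and turntable above 60 N and z of faceplate in the frame of seat above 0.004 m).
It fails at once if a bystander is pushed more than 30 mm (distance of any of stone_cube, wax_puck, charcoal_block from where it was at the start of the episode above 0.03 m).
It also fails if it takes over 48 s, if anything falls off the work surface, if the arm or the gripper's body presses on something with over 40 N, if the wrist force passes 120 N, or if a joint passes its speed limit or range.

## Working session

There is one attempt and no reset: what is moved stays moved. The work goes in short steps, Python scripts to look and compute and a tool call to move; the robot and the scene stay as the last step left them, time stands still between calls to the robot, and variables do not carry over. Pictures are saved under pics/ and viewed, and the job is handed in when it is done.

Besides the shell and the picture viewer there is one more tool, called after "Request:" as name(argument=value, ...) on one line, values as JSON. move_arm: Moves the arm, as the interface text tells. Its arguments: {"type":"object","properties":{"series":{"type":"array","items":{"type":"array","items":{"type":"number"}}},"grip_force":{"type":"number"}},"required":["series"]}

```bash
mkdir -p pics; cat > h.py <<'E'
import numpy as np, cv2, pickle
from rig import ctrl, capture, job
def snap(n,f):
    c=capture(n); cv2.imwrite(f'pics/{f}.png',cv2.cvtColor(c['frame'],cv2.COLOR_RGB2BGR)); pickle.dump(c,open(f'pics/{f}.pkl','wb')); return c
def load(f): return pickle.load(open(f'pics/{f}.pkl','rb'))
def ray(c,uv):
    p=cv2.undistortPoints(np.array([[uv]],float),np.array(c['mtx'],float),np.array(c['dist'],float))[0,0]
    R=np.array(c['R']);t=np.array(c['t']).ravel()
    d=R.T@np.array([p[0],p[1],1]);o=-R.T@t
    return o,d/np.linalg.norm(d)
def onz(c,uv,z):
    o,d=ray(c,uv); return o+d*(z-o[2])/d[2]
def proj(c,X):
    r,_=cv2.Rodrigues(np.array(c['R'],float)); 
    return cv2.projectPoints(np.array(X,float).reshape(-1,1,3),r,np.array(c['t'],float).reshape(3,1),np.array(c['mtx'],float),np.array(c['dist'],float))[0][:,0]
E
python3 - <<'E'
from h import *
for n in('side','top','wrist'):
    c=snap(n,n+'0'); print(n,-np.array(c['R']).T@np.array(c['t']).ravel())
print(ctrl.sense(),ctrl.grasp_offset)
E
```

```text
side [ 903.69128486 -457.82768559  765.08813215]
top [ 488.35565515  -61.49991981 1025.25995323]
wrist [118.60268761 518.56937809 372.82423971]
{'time_s': 0.15, 'joints': array([ 9.68614613e-01,  3.13329871e-01,  1.49821287e+00,  4.92240652e-06,
        1.33097495e+00, -2.23390432e-01]), 'dq': array([ 0.00118866, -0.00212171, -0.00220818,  0.00203177,  0.00179154,
        0.00304821]), 'tau': array([ 1.61138465e-03, -4.12371433e+01, -2.59796119e+01, -1.44493492e-04,
        3.22936023e-03, -8.29551361e-08]), 'eef_pos': array([194.0510497 , 487.63888111, 230.8809467 ]), 'ee_rot': array([-1.87734007e-04,  1.88265932e-01,  9.82117979e-01, -4.22708824e-04]), 'force': array([ 0.20515203, -0.65407153, -0.58419919]), 'wrist_torque': array([ 0.03910319, -0.00879012,  0.0108416 ]), 'grip_width': 1.0015890535301712} -18.700000000000003
```

View pics/top0.png

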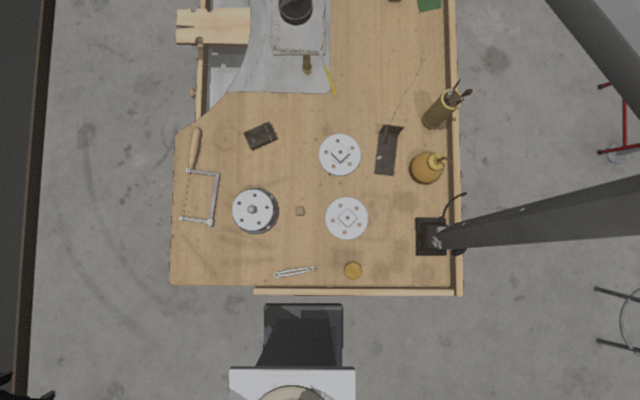

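View pics/side0.png

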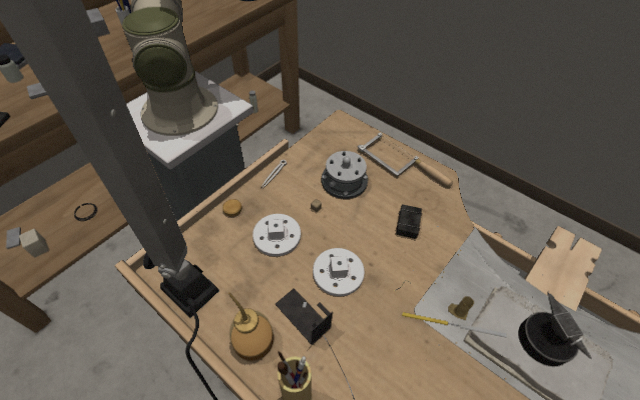

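View pics/wrist0.png

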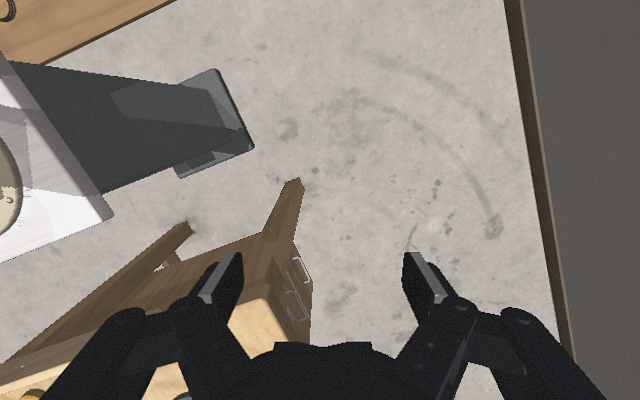

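The top view shows two candidate plates, at (340,154) and (347,218), plus the turntable at (254,210). The base is at the bottom, near (290,400). Next I'll measure these and enlarge the crops.

```bash
python3 - <<'E'
from h import *
c=load('top0'); s=load('side0')
for n,uv,z in [('A',(340,154),12),('B',(347,218),12),('turn',(254,210),60),('cube',(300,211),20),('wax',(353,270),16),('char',(261,135),25),('tool?',(295,272),5)]:
    print(n,onz(c,uv,z).round(1))
for n,uv,z in [('A',(339,272),12),('B',(277,235),12),('turn',(346,165),60),('cube',(316,206),20),('wax',(232,208),16)]:
    print('side',n,onz(s,uv,z).round(1))
def crop(f,x0,y0,x1,y1,k,o):
    im=cv2.imread(f'pics/{f}.png')[y0:y1,x0:x1]; cv2.imwrite(f'pics/{o}.png',cv2.resize(im,None,fx=k,fy=k,interpolation=cv2.INTER_CUBIC))
crop('top0',225,125,385,245,5,'topcrop')
crop('side0',230,130,390,300,3.5,'sidecrop')
E
```

```text
A [ 696.6 -119.9   12. ]
B [ 530.4 -138.1   12. ]
turn [546.2  92.7  60. ]
cube [547.  -17.9  20. ]
wax [ 399.2 -153.1   16. ]
char [742.1  84.7  25. ]
tool? [392.2  -6.3   5. ]
side A [ 700.2 -121.    12. ]
side B [ 535.5 -139.3   12. ]
side turn [547.9  98.3  60. ]
side cube [553.8 -22.7  20. ]
side wax [ 403.3 -155.5   16. ]
```

View pics/topcrop.png

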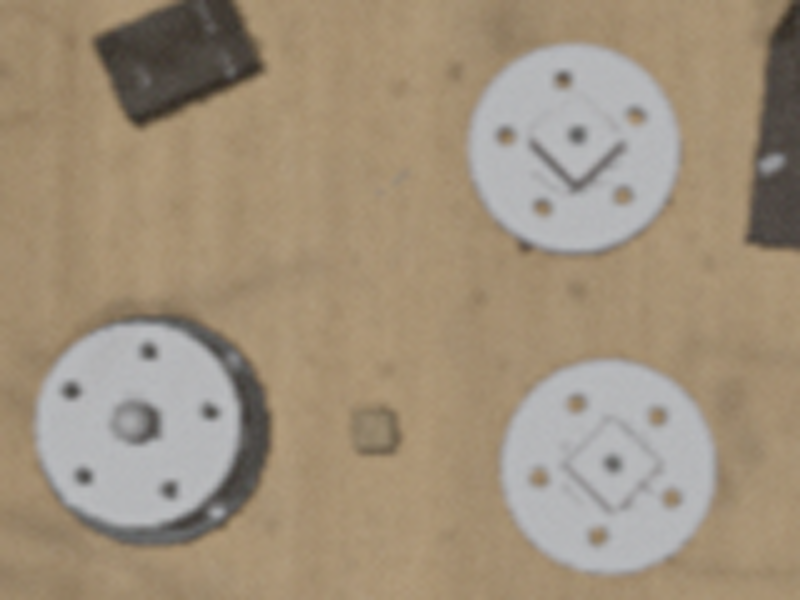

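View pics/sidecrop.png

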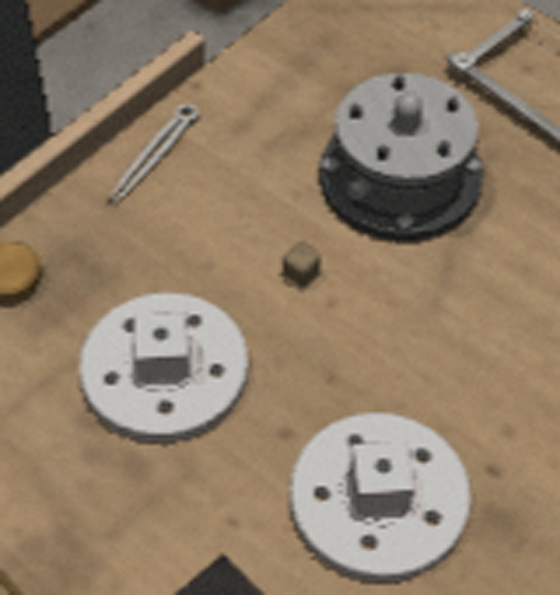

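The candidates are A at (340,154), about 707 mm from the base, and B at (347,218), about 549 mm. B is nearest, so it's the faceplate, and the crop shows its diamond-oriented boss and five holes. The stud and hole patterns are visible, so I'll measure them now.

```bash
cat > m.py <<'E'
from h import *
def blobs(img,x0,y0,x1,y1,k=8,thr=150,lo=10,hi=60):
    g=cv2.cvtColor(img,cv2.COLOR_RGB2HSV)
    sub=cv2.resize(img[y0:y1,x0:x1],None,fx=k,fy=k,interpolation=cv2.INTER_CUBIC)
    h=cv2.cvtColor(sub,cv2.COLOR_RGB2HSV)
    white=((h[...,1]<45)&(h[...,2]>thr)).astype(np.uint8)
    cs,_=cv2.findContours(white,cv2.RETR_EXTERNAL,cv2.CHAIN_APPROX_NONE)
    C=max(cs,key=cv2.contourArea)
    disc=np.zeros_like(white);cv2.drawContours(disc,[C],-1,1,-1)
    hole=disc&(1-white); hole=cv2.erode(hole,np.ones((2,2),np.uint8))
    n,l,st,ce=cv2.connectedComponentsWithStats(hole)
    off=lambda p:((p[0]+.5)/k-.5+x0,(p[1]+.5)/k-.5+y0)
    e=cv2.fitEllipse(cv2.convexHull(C))
    pts=[off((C[i,0,0],C[i,0,1])) for i in range(0,len(C))]
    return off(e[0]),[v/k for v in e[1]],[(off(ce[i]),st[i,4]/k/k) for i in range(1,n) if st[i,4]>lo],pts
E
python3 - <<'E'
from m import *
c=load('top0');im=c['frame']
for n,b,z in [('B',(318,188,376,248),12),('T',(228,184,276,238),60)]:
    for thr in (150,):
        e,ax,bl,pts=blobs(im,*b,thr=thr)
        W=np.array([onz(c,p,z)[:2] for p in pts]); hl=cv2.convexHull(W.astype(np.float32))
        (mx,my),r=cv2.minEnclosingCircle(hl); ef=cv2.fitEllipse(hl)
        print(n,thr,'ellipse c',ef,'minc',mx,my,r)
        ctr=np.array(ef[0])
        for p,a in bl:
            zz=z
            w=onz(c,p,zz)[:2]-ctr; print('  px',np.round(p,1),'area',round(a,2),'r',np.linalg.norm(w).round(1),'ang',np.degrees(np.arctan2(w[1],w[0])).round(1),'mod72',(np.degrees(np.arctan2(w[1],w[0]))%72).round(1))
E
```

```text
B 150 ellipse c ((530.783447265625, -136.16421508789062), (111.93852233886719, 112.55998229980469), 163.84243774414062) minc 530.7658081054688 -136.14222717285156 56.447818756103516
  px [340.  205.2] area 6.92 r 36.1 ang 26.4 mod72 26.4
  px [356.3 207.8] area 6.28 r 36.6 ang -45.1 mod72 26.9
  px [347.2 217.4] area 9.11 r 2.7 ang -63.4 mod72 8.6
  px [332.5 220.2] area 5.45 r 35.8 ang 100.3 mod72 28.3
  px [359.  224.3] area 5.19 r 36.5 ang -116.5 mod72 27.5
  px [344.9 225.1] area 0.73 r 18.8 ang 170.0 mod72 26.0
  px [349.8 225.5] area 0.55 r 21.5 ang -154.6 mod72 61.4
  px [344.2 231.9] area 6.06 r 36.4 ang 171.8 mod72 27.8
T 150 ellipse c ((547.7716674804688, 98.64468383789062), (99.48078155517578, 100.53914642333984), 174.43276977539062) minc 547.6964721679688 98.56394958496094 50.58332824707031
  px [254.4 194.9] area 10.11 r 36.0 ang -9.6 mod72 62.4
  px [238.9 202.7] area 11.34 r 35.4 ang 63.1 mod72 63.1
  px [252.6 209.1] area 56.3 r 2.4 ang -77.5 mod72 66.5
  px [266.6 206.9] area 9.61 r 37.1 ang -80.4 mod72 63.6
  px [241.4 219.8] area 9.92 r 35.5 ang 136.7 mod72 64.7
  px [258.5 222.6] area 10.08 r 36.6 ang -151.2 mod72 64.8
```

```bash
cat > g.py <<'E'
import sys
from h import *
from scipy.spatial.transform import Rotation as Ro
def goal(x,y,z,yaw):
    """shift/turn in tool axes to reach TCP xyz with tool pointing down, tool-y at world yaw deg"""
    s=ctrl.sense(); q=s['ee_rot']; R=Ro.from_quat([q[1],q[2],q[3],q[0]])
    a=np.radians(yaw); yv=np.array([np.cos(a),np.sin(a),0]); zv=np.array([0,0,-1.]); xv=np.cross(yv,zv)
    T=Ro.from_matrix(np.c_[xv,yv,zv])
    rv=(R.inv()*T).as_rotvec(); d=R.inv().apply(np.array([x,y,z])-s['eef_pos'])/10
    m=R.as_matrix(); print('t',s['time_s'],'pos',s['eef_pos'].round(2),'yaw_y',np.degrees(np.arctan2(m[1,1],m[0,1])).round(2),'tilt',m[:2,2].round(4),'F',s['force'].round(1),'M',s['wrist_torque'].round(2),'g',round(s['grip_width'],3))
    print('row',rv.round(3),d.round(2))
if __name__=='__main__': goal(*map(float,sys.argv[1:5]))
E
python3 g.py 530 -136 180 45
python3 - <<'E'
from h import *
print(onz(load('top0'),(347.2,217.4),42), onz(load('side0'),(277-1.5,130+333/3.5),42),onz(load('top0'),(347.6,217.6),42))
E
```

```text
t 0.15 pos [194.05 487.64 230.88] yaw_y 68.3 tilt [-0.0005 -0.0008] F [ 0.2 -0.7 -0.6] M [ 0.04 -0.01  0.01] g 1.002
row [-0.001 -0.     0.407] [-54.28 -45.52   5.12]
[ 530.60302556 -136.36401869   42.        ] [ 529.75597535 -135.29776195   42.        ] [ 530.11303752 -137.35911755   42.        ]
```

Request:
move_arm(series=[[0,0,0.407,-54.28,-45.5,5.1,1],[0,0,0.407,-54.28,-45.5,5.1,1],[0,0,0.407,-54.28,-45.5,5.1,1],[0,0,0.407,-54.28,-45.5,5.1,1],[0,0,0.407,-54.28,-45.5,5.1,1]])

```text
time_s: 0.57
eef_pos: [292.9, 303.1, 216.1]
ee_rot: [-0.0, 0.384, 0.924, -0.001]
force: [1.8, -0.0, 0.3]
grip_width: 0.998
```

```bash
python3 g.py 530 -136 180 45
```

```text
t 0.5667 pos [292.91 303.09 216.06] yaw_y 44.89 tilt [-0.0006 -0.0008] F [ 1.8 -0.   0.3] M [ 0.03 -0.08 -0.02] g 0.998
row [-0.001  0.    -0.002] [-47.84 -14.19   3.63]
```

Request:
move_arm(series=[[0,0,0,-47.84,-14.2,3.6,1],[0,0,0,-47.84,-14.2,3.6,1],[0,0,0,-47.84,-14.2,3.6,1],[0,0,0,-47.84,-14.2,3.6,1],[0,0,0,-47.84,-14.2,3.6,1]])

```text
time_s: 0.98
eef_pos: [391.6, 119.9, 201.3]
ee_rot: [-0.0, 0.384, 0.924, -0.0]
force: [1.9, 0.7, 0.2]
grip_width: 1.0
```

```bash
python3 g.py 530 -136 180 45
```

```text
t 0.9833 pos [391.56 119.86 201.31] yaw_y 44.89 tilt [-0.0003 -0.0008] F [1.9 0.7 0.2] M [ 0.05 -0.02 -0.01] g 1.0
row [-0.001  0.    -0.002] [-27.9   -8.25   2.15]
```

Request:
move_arm(series=[[0,0,0,-27.9,-8.25,2.15,1],[0,0,0,-27.9,-8.25,2.15,1],[0,0,0,-27.9,-8.25,2.15,1],[0,0,0,-27.9,-8.25,2.15,1],[0,0,0,-27.9,-8.25,2.15,1]])

```text
time_s: 1.4
eef_pos: [490.2, -63.2, 185.9]
ee_rot: [-0.0, 0.384, 0.923, -0.0]
force: [0.6, 0.8, 0.4]
grip_width: 1.0
```

```bash
python3 g.py 530 -136 180 45
```

```text
t 1.4 pos [490.15 -63.24 185.93] yaw_y 44.86 tilt [-0.0004 -0.0006] F [0.6 0.8 0.4] M [ 0.03  0.03 -0.01] g 1.0
row [-0.001  0.    -0.002] [-7.97 -2.31  0.6 ]
```

Request:
move_arm(series=[[0,0,0,-4,-1.15,0.3,1],[0,0,0,-7.97,-2.3,0.6,1],[0,0,0,-7.97,-2.3,0.6,1],[0,0,0,-7.97,-2.3,0.6,1]])

```text
time_s: 1.73
eef_pos: [530.1, -137.5, 178.9]
ee_rot: [-0.001, 0.385, 0.923, -0.0]
force: [0.8, -0.2, -0.3]
grip_width: 0.999
```

```bash
python3 g.py 530 -136 90 45; python3 -c "
from h import *
snap('wrist','w1')"
```

```text
t 1.7333 pos [ 530.09 -137.47  178.88] yaw_y 44.71 tilt [-0.0019  0.0001] F [ 0.8 -0.2 -0.3] M [ 0.   -0.05  0.06] g 0.999
row [-0.001 -0.001 -0.005] [0.1  0.11 8.89]
```

View pics/w1.png

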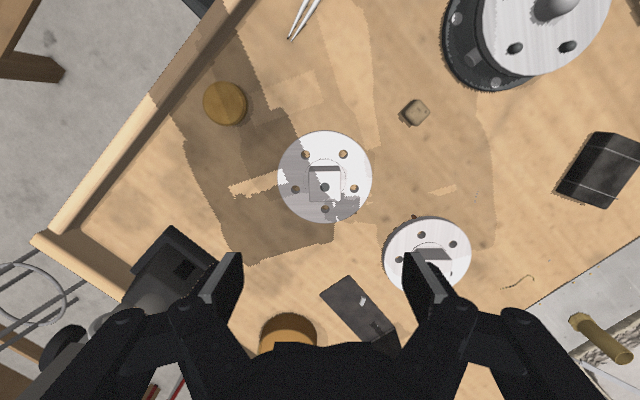

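The wrist view shows the faceplate at (325,177), its boss square to the jaws and the dimple at about (325,187). I'll check that against the top-camera fix.

```bash
python3 - <<'E'
from h import *
c=load('w1')
print(onz(c,(325,187),42),-np.array(c['R']).T@np.array(c['t']))
im=cv2.imread('pics/w1.png')[120:235,265:385]; cv2.imwrite('pics/w1c.png',cv2.resize(im,None,fx=5,fy=5,interpolation=cv2.INTER_CUBIC))
for a in range(5):
    t=np.radians(-44.7+72*a); print(proj(c,[530.7+36*np.cos(t),-136.2+36*np.sin(t),12]).round(1))
E
```

```text
[ 531.43497764 -133.92783137   42.        ] [473.27829847 -78.78936784 320.98445823]
[[323.2 210. ]]
[[352.5 189.7]]
[[341.7 155.3]]
[[303.8 155.6]]
[[293.6 190.2]]
```

View pics/w1c.png

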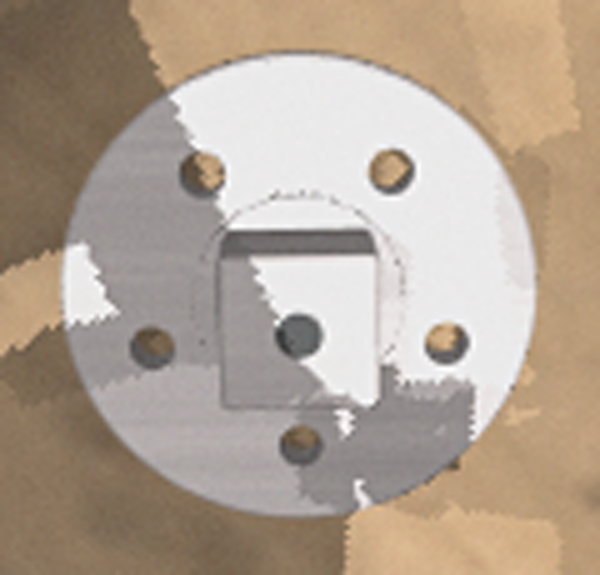

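The wrist view agrees with the top camera to about 2 mm, so I'll descend to (531,-135).

```bash
python3 g.py 531 -135 17 45.2
```

```text
t 1.7833 pos [ 529.71 -136.03  179.28] yaw_y 44.81 tilt [-0.0018  0.0002] F [0.5 0.2 0.1] M [ 0.04  0.02 -0.02] g 0.999
row [-0.001 -0.001 -0.007] [-0.04  0.18 16.23]
```

Request:
move_arm(series=[[-0.001,-0.001,-0.007,0,0.18,4,1],[-0.001,-0.001,-0.007,0,0.18,8,1],[-0.001,-0.001,-0.007,0,0.18,11.5,1],[-0.001,-0.001,-0.007,0,0.18,14,1],[-0.001,-0.001,-0.007,0,0.18,15,1]])

```text
time_s: 2.2
eef_pos: [528.7, -132.4, 26.4]
ee_rot: [-0.003, 0.38, 0.925, 0.0]
force: [0.3, 0.2, 0.1]
grip_width: 1.0
```

```bash
python3 g.py 531 -135 17 45.2
```

```text
t 2.2 pos [ 528.7  -132.43   26.38] yaw_y 45.3 tilt [-0.0053  0.0028] F [0.3 0.2 0.1] M [-0.01  0.   -0.  ] g 1.0
row [-0.002 -0.006  0.002] [-0.35 -0.02  0.94]
```

Request:
move_arm(series=[[-0.002,-0.006,0.002,-0.3,0,0.6,1],[-0.002,-0.006,0.002,-0.3,0,0.9,1],[-0.002,-0.006,0.002,-0.3,0,0.9,1]])

```text
time_s: 2.45
eef_pos: [531.2, -134.3, 18.2]
ee_rot: [0.001, 0.381, 0.925, 0.0]
force: [0.1, -0.3, -0.1]
grip_width: 1.0
```

```bash
python3 g.py 531 -135 17 45.2; python3 -c "
from h import *
snap('wrist','w2');snap('side','s2')"
```

```text
t 2.45 pos [ 531.2  -134.3    18.17] yaw_y 45.22 tilt [ 0.0015 -0.0005] F [ 0.1 -0.3 -0.1] M [-0.02  0.    0.04] g 1.0
row [0.001 0.001 0.   ] [-0.03 -0.06  0.12]
```

View pics/w2.png

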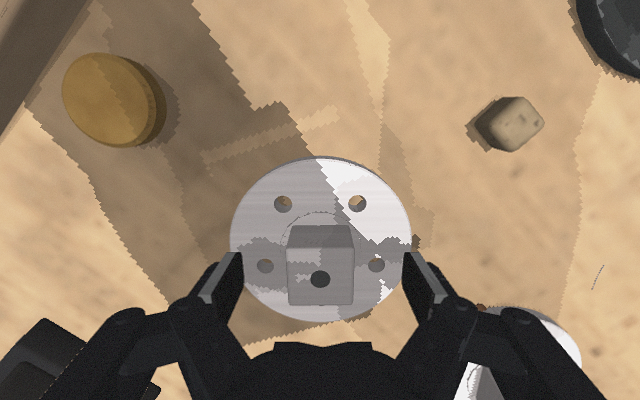

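The view shows the boss centred between the fingers, with the dimple at (320,279). I'll close with a moderate grip.

Request:
move_arm(series=[[0,0,0,0,0,0.1,0.3],[0,0,0,0,0,0.1,0.3],[0,0,0,0,0,0.1,0.3],[0,0,0,0,0,0.1,0.3],[0,0,0,0,0,0.1,0.3]], grip_force=40)

```text
time_s: 2.97
eef_pos: [531.7, -134.8, 18.2]
ee_rot: [0.002, 0.381, 0.925, -0.0]
force: [-0.6, 1.0, 6.4]
grip_width: 0.385
```

```bash
python3 g.py 531 -135 17 45.2; python3 - <<'E'
from h import *
c=load('w2'); print(onz(c,(320,279),42))
E
```

```text
t 2.9667 pos [ 531.72 -134.85   18.22] yaw_y 45.19 tilt [ 0.0032 -0.0014] F [-0.6  1.   6.4] M [-0.01  0.12  0.02] g 0.385
row [ 0.001  0.003 -0.   ] [ 0.04 -0.06  0.12]
[ 530.82923082 -134.46944706   42.        ]
```

Request:
move_arm(series=[[0,0,0,0,0,0,0.3],[0,0,0,0,0,-0.5,0.3],[0,0,0,0,0,-2,0.3],[0,0,0,0,0,-5,0.3],[0,0,0,0,0,-8,0.3]], grip_force=60)

```text
time_s: 3.38
eef_pos: [530.4, -134.2, 98.1]
ee_rot: [-0.0, 0.381, 0.925, 0.0]
force: [0.3, 0.0, -3.9]
grip_width: 0.387
```

```bash
python3 g.py 541 95 150 81.4;  python3 -c "
from h import *
snap('wrist','w3')"
```

```text
t 3.3833 pos [ 530.44 -134.24   98.15] yaw_y 45.19 tilt [-0.0002  0.0003] F [ 0.3  0.  -3.9] M [-0.06 -0.01 -0.04] g 0.387
row [ 0.    -0.    -0.632] [15.41 17.01 -5.18]
```

View pics/w3.png

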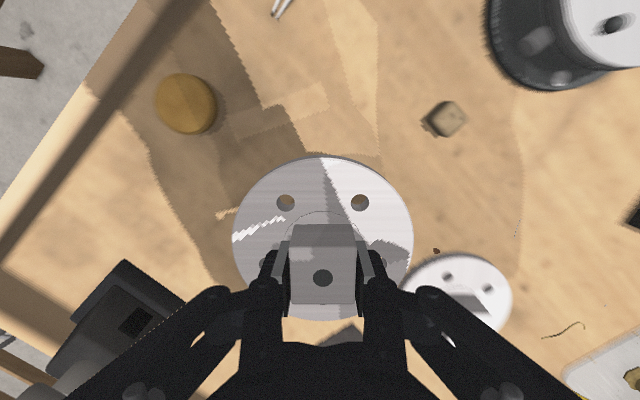

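The plate is held and lifted, with the dimple at (322,278). I'll go to a viewing point beside the turntable so that the wrist camera sees pilot and plate together.

```bash
python3 g.py 655 82 150 81.4
```

```text
t 3.4333 pos [ 533.39 -135.5   104.8 ] yaw_y 45.21 tilt [ 0.0096 -0.0046] F [ 5.3 -2.6  3.5] M [-0.17 -0.55 -0.02] g 0.387
row [ 0.     0.011 -0.632] [ 6.65 24.02 -4.5 ]
```

Request:
move_arm(series=[[0,0.005,-0.1,0.8,3,-3,0.3],[0,0.011,-0.22,2,7,-4.5,0.3],[0,0.011,-0.34,3,11,-4.5,0.3],[0,0.011,-0.46,4,15,-4.5,0.3],[0,0.011,-0.58,5.2,18.7,-4.5,0.3]])

```text
time_s: 3.85
eef_pos: [626.5, 32.0, 150.0]
ee_rot: [-0.0, 0.098, 0.995, 0.0]
force: [-0.5, -0.5, -4.2]
grip_width: 0.384
```

```bash
python3 g.py 655 82 150 81.4
```

```text
t 3.85 pos [626.46  31.98 149.97] yaw_y 78.75 tilt [-0.      0.0004] F [-0.5 -0.5 -4.2] M [-0.04 -0.08 -0.  ] g 0.384
row [ 0.    -0.    -0.046] [-1.82  5.46 -0.  ]
```

Request:
move_arm(series=[[0,0,-0.046,-0.9,2.7,0,0.3],[0,0,-0.046,-1.6,5,0,0.3],[0,0,-0.046,-1.8,5.5,0,0.3],[0,0,-0.046,-1.8,5.5,0,0.3],[0,0,-0.046,-1.8,5.5,0,0.3]])

```text
time_s: 4.27
eef_pos: [654.3, 81.9, 149.3]
ee_rot: [-0.001, 0.075, 0.997, -0.0]
force: [-0.4, -0.7, -5.1]
grip_width: 0.384
```

```bash
python3 g.py 655 82 150 81.4;  python3 -c "
from h import *
snap('wrist','w4')
im=cv2.imread('pics/w4.png'); cv2.imwrite('pics/w4v.png',cv2.resize(im,(800,500)))"
```

```text
t 4.2667 pos [654.34  81.89 149.31] yaw_y 81.38 tilt [-0.0016  0.0001] F [-0.4 -0.7 -5.1] M [-0.01  0.03  0.02] g 0.384
row [-0.    -0.002 -0.   ] [-0.06  0.02 -0.07]
```

View pics/w4.png

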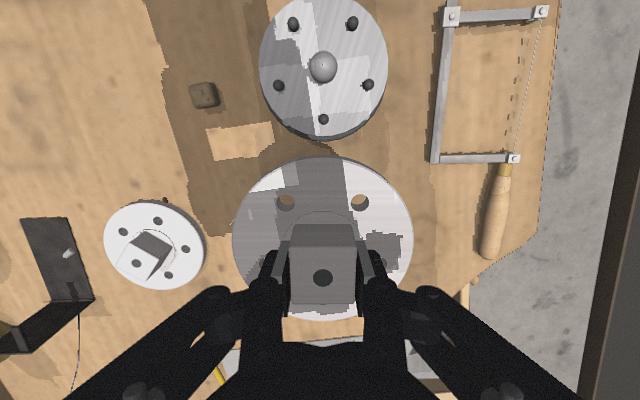

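The wrist view shows the pilot at (323,66), the studs at (293,24), (352,23), (368,85), (323,119), (279,85), and plate holes at (286,202) and (359,202). The two patterns look nearly aligned, so I'll measure the difference in this one camera.

```bash
cat > meas.py <<'E'
from h import *
def dark(c,x0,y0,x1,y1,thr,k=6,amin=3):
    sub=cv2.resize(c['frame'][y0:y1,x0:x1],None,fx=k,fy=k,interpolation=cv2.INTER_CUBIC)
    g=cv2.cvtColor(sub,cv2.COLOR_RGB2GRAY)
    n,l,st,ce=cv2.connectedComponentsWithStats((g<thr).astype(np.uint8))
    return [(((ce[i][0]+.5)/k-.5+x0,(ce[i][1]+.5)/k-.5+y0),st[i,4]/k/k) for i in range(1,n) if st[i,4]>amin*k*k]
E
python3 - <<'E'
from meas import *
c=load('w4'); z0=149.3-18.2
for b,t in [((280,14,304,36),80),((340,12,366,36),80),((356,72,380,98),80),((312,106,336,130),80),((266,72,292,98),80),((312,266,334,290),75)]:
    print(b,[(np.round(p,1),round(a,1)) for p,a in dark(c,*b,t)])
im=cv2.imread('pics/w4.png'); cv2.imwrite('pics/w4c.png',cv2.resize(im[0:150,245:405],None,fx=4,fy=4,interpolation=cv2.INTER_CUBIC))
cv2.imwrite('pics/w4d.png',cv2.resize(im[145:330,222:422],None,fx=3.2,fy=3.2,interpolation=cv2.INTER_CUBIC))
E
```

```text
(280, 14, 304, 36) [(array([293. ,  25.8]), np.float64(75.4))]
(340, 12, 366, 36) [(array([351.4,  24.1]), np.float64(108.5))]
(356, 72, 380, 98) [(array([367. ,  84.6]), np.float64(66.6))]
(312, 106, 336, 130) [(array([322.8, 119. ]), np.float64(55.9))]
(266, 72, 292, 98) [(array([278.4,  85.3]), np.float64(100.7))]
(312, 266, 334, 290) [(array([322.4, 277.5]), np.float64(265.2))]
```

View pics/w4c.png

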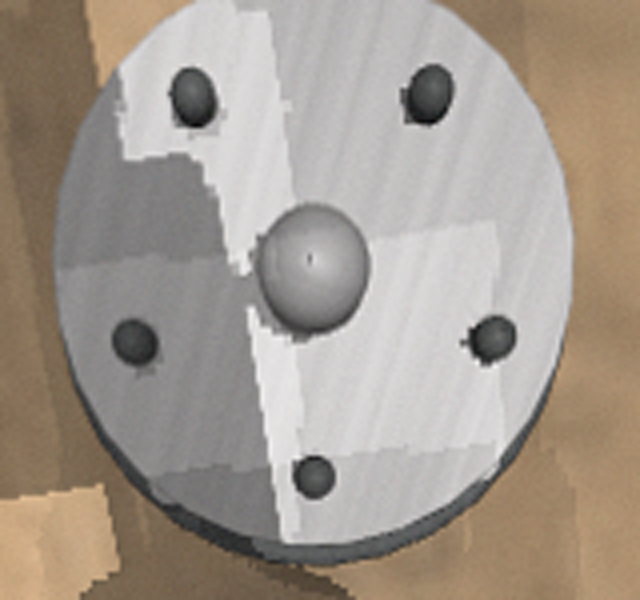

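View pics/w4d.png

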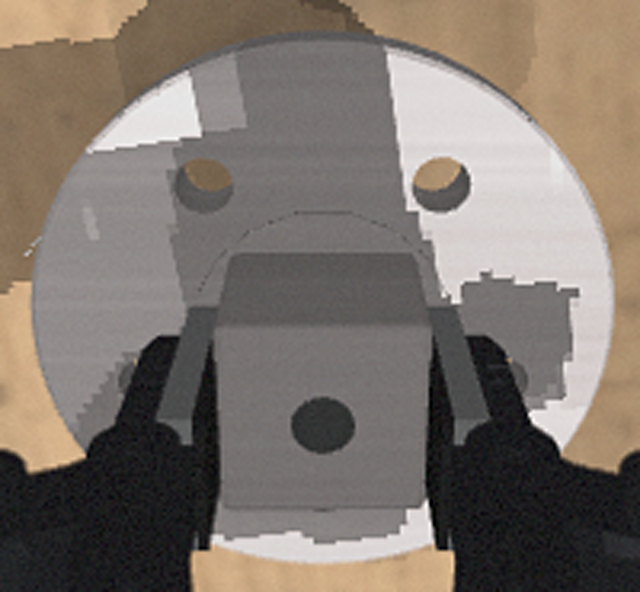

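```bash
python3 - <<'E'
from meas import *
c=load('w4'); z0=149.3-18.2
d=onz(c,(322.4,277.5),z0+42)[:2]; print('dimple',d)
H=[onz(c,p,z0+12)[:2] for p in [(285.8,202.8),(360.,202.8)]]
print('holes',H,np.linalg.norm(H[0]-H[1]),'exp',72*np.sin(np.radians(36)),[np.linalg.norm(h-d) for h in H])
v=np.array(H[0])-H[1]; 
hm=(H[0]+H[1])/2; per=np.array([-v[1],v[0]])/np.linalg.norm(v); 
if per@(d-hm)<0: per=-per
print('centre from holes',hm+per*36*np.cos(np.radians(36)))
bis=-per; print('plate ang (mid dir -36)',(np.degrees(np.arctan2(bis[1],bis[0]))-36)%72)
for zs in(62,66,70):
    S=np.array([onz(c,p,zs)[:2] for p in [(293.3,24.3),(352.3,23.6),(368.2,84.7),(323.6,119.2),(278.9,85.4)]])
    ctr=S.mean(0); w=S-ctr; a=np.degrees(np.arctan2(w[:,1],w[:,0]))
    print(zs,'studs',ctr.round(2),np.linalg.norm(w,axis=1).round(1),(a%72).round(1),(a%72).mean().round(2))
# pilot nose
print('pilot',onz(c,(245+313/4,267/4),78)[:2])
# rim of seat
im=c['frame'];h=cv2.cvtColor(im,cv2.COLOR_RGB2HSV)
print(h[60:61,265:285,1],h[60,250:262,1])
E
```

```text
dimple [654.04903122  82.78710371]
holes [array([622.44988034,  66.56881357]), array([628.73099939, 108.19509795])] 42.097505956627344 exp 42.32053816505807 [np.float64(35.51815410995986), np.float64(35.868773418759346)]
centre from holes [654.38904314  83.03644526]
plate ang (mid dir -36) 63.41919616208045
62 studs [548.09  99.48] [36.2 36.2 36.1 36.3 35.9] [64.  64.3 63.8 63.9 64. ] 63.99
66 studs [548.54  99.4 ] [35.6 35.5 35.5 35.7 35.3] [64.  64.3 63.8 63.9 64. ] 63.99
70 studs [549.    99.31] [35.  34.9 34.9 35.  34.6] [64.  64.3 63.8 63.9 64. ] 63.99
pilot [548.48220744  99.35217812]
[[8 8 4 6 2 2 0 2 0 4 8 2 4 4 4 4 2 4 4 2]] [81 79 88 86 85 89 82 79 31  4  4  6]
```

Plate to studs is (-105.9, +16.5) mm and about +0.6°. The top camera's seat fix at (547.8, 98.6) agrees, so I'll move over the seat.

```bash
python3 g.py 548.4 98.4 130 82
```

```text
t 4.3167 pos [654.32  81.34 149.58] yaw_y 81.33 tilt [-0.0013  0.0001] F [ 0.4 -0.5 -3.8] M [-0.07  0.04 -0.01] g 0.387
row [-0.    -0.001 -0.012] [10.73  0.09  1.97]
```

Request:
move_arm(series=[[0,0,-0.012,4,0,0,0.3],[0,0,-0.012,7.5,0,0,0.3],[0,0,-0.012,10,0.05,0.5,0.3],[0,0,-0.012,10.7,0.05,1.5,0.3],[0,0,-0.012,10.7,0.05,2,0.3]])

```text
time_s: 4.73
eef_pos: [546.6, 97.3, 129.6]
ee_rot: [-0.001, 0.07, 0.998, -0.0]
force: [-0.3, -0.5, -4.2]
grip_width: 0.388
```

```bash
python3 g.py 548.4 98.4 110 82
```

```text
t 4.7333 pos [546.58  97.27 129.56] yaw_y 81.96 tilt [-0.0026  0.0001] F [-0.3 -0.5 -4.2] M [-0.05 -0.02  0.01] g 0.388
row [-0.    -0.003 -0.001] [-0.17  0.14  1.96]
```

Now I'll make a small correction before going down, let it settle and look.

Request:
move_arm(series=[[0,-0.002,0,-0.15,0.1,0.5,0.3],[0,-0.002,0,-0.15,0.1,1,0.3],[0,-0.002,0,-0.15,0.1,1.5,0.3],[0,-0.002,0,-0.15,0.1,1.5,0.3],[0,-0.002,0,-0.15,0.1,1.5,0.3]])

```text
time_s: 5.15
eef_pos: [548.4, 97.9, 114.2]
ee_rot: [-0.001, 0.07, 0.998, -0.0]
force: [0.9, -0.0, -3.4]
grip_width: 0.386
```

```bash
python3 g.py 548.4 98.4 100 82;  python3 -c "
from h import *
snap('side','s5');snap('wrist','w5')
im=cv2.imread('pics/s5.png')[90:220,270:430]; cv2.imwrite('pics/s5c.png',cv2.resize(im,None,fx=4.5,fy=4.5,interpolation=cv2.INTER_CUBIC))"; python3 g.py 548.4 98.4 100 82
```

```text
t 5.15 pos [548.41  97.85 114.2 ] yaw_y 81.94 tilt [-0.0011 -0.0002] F [ 0.9 -0.  -3.4] M [-0.01  0.01 -0.  ] g 0.386
row [-0.    -0.001 -0.001] [0.01 0.05 1.42]
t 5.25 pos [548.49  97.98 114.67] yaw_y 81.96 tilt [-0.0003 -0.0003] F [-0.1 -1.4 -4.4] M [ 0.   -0.02 -0.  ] g 0.388
row [-0.    -0.    -0.001] [0.01 0.04 1.47]
```

View pics/s5c.png

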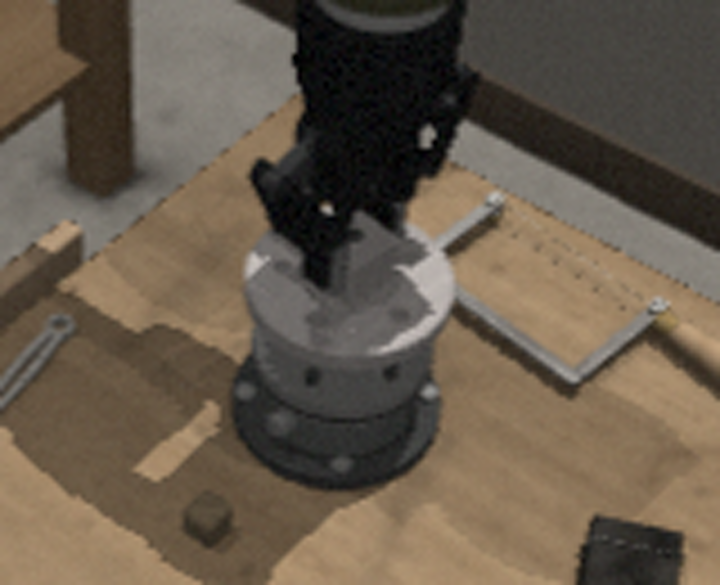

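View pics/w5.png

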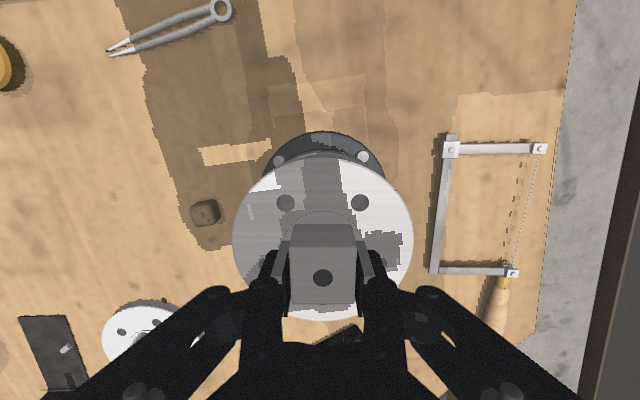

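The plate is over the turntable, centred in both views. I'll descend gently onto the pilot in small steps and watch the force.

Request:
move_arm(series=[[0,0,0,0,0.04,0.3,0.3],[0,0,0,0,0.04,0.6,0.3],[0,0,0,0,0.04,0.9,0.3],[0,0,0,0,0.04,1.2,0.3],[0,0,0,0,0.04,1.2,0.3]])

```text
time_s: 5.67
eef_pos: [548.2, 98.4, 101.9]
ee_rot: [-0.001, 0.07, 0.998, -0.0]
force: [-0.6, -0.4, -4.8]
grip_width: 0.386
```

```bash
python3 g.py 548.4 98.4 95 82
```

```text
t 5.6667 pos [548.18  98.38 101.89] yaw_y 81.95 tilt [-0.0015 -0.0002] F [-0.6 -0.4 -4.8] M [0.07 0.03 0.02] g 0.386
row [-0.    -0.001 -0.001] [-0.02  0.01  0.69]
```

Request:
move_arm(series=[[0,-0.001,0,-0.01,0,0.2,0.3],[0,-0.001,0,-0.01,0,0.4,0.3],[0,-0.001,0,-0.01,0,0.6,0.3],[0,-0.001,0,-0.01,0,0.8,0.3],[0,-0.001,0,-0.01,0,0.8,0.3]])

```text
time_s: 6.08
eef_pos: [548.1, 98.3, 93.4]
ee_rot: [-0.001, 0.07, 0.998, -0.0]
force: [0.7, -0.6, -3.1]
grip_width: 0.386
```

```bash
python3 g.py 548.4 98.4 88 82
```

```text
t 6.0833 pos [548.06  98.34  93.42] yaw_y 81.95 tilt [-0.0013 -0.0003] F [ 0.7 -0.6 -3.1] M [0.02 0.02 0.02] g 0.386
row [-0.001 -0.001 -0.001] [-0.03  0.01  0.54]
```

On the pilot with no side force. Now down to the stud tips.

Request:
move_arm(series=[[0,-0.001,0,-0.01,0,0.15,0.3],[0,-0.001,0,-0.01,0,0.3,0.3],[0,-0.001,0,-0.01,0,0.45,0.3],[0,-0.001,0,-0.01,0,0.55,0.3],[0,-0.001,0,-0.01,0,0.55,0.3]])

```text
time_s: 6.5
eef_pos: [548.0, 98.4, 87.7]
ee_rot: [-0.0, 0.07, 0.998, -0.0]
force: [-0.0, -0.4, -4.1]
grip_width: 0.382
```

```bash
python3 g.py 548.4 98.4 84 82
```

```text
t 6.5 pos [548.03  98.36  87.67] yaw_y 81.95 tilt [-0.0007 -0.0004] F [-0.  -0.4 -4.1] M [-0.04 -0.05 -0.01] g 0.382
row [-0.001 -0.001 -0.001] [-0.04  0.01  0.37]
```

Request:
move_arm(series=[[0,-0.001,0,0,0,0.1,0.3],[0,-0.001,0,0,0,0.2,0.3],[0,-0.001,0,0,0,0.3,0.3],[0,-0.001,0,0,0,0.35,0.3],[0,-0.001,0,0,0,0.35,0.3]])

```text
time_s: 6.92
eef_pos: [548.0, 98.3, 84.1]
ee_rot: [0.0, 0.07, 0.998, -0.0]
force: [-0.2, -0.2, -5.1]
grip_width: 0.387
```

```bash
python3 g.py 548.4 98.4 80 82
```

```text
t 6.9167 pos [547.99  98.34  84.06] yaw_y 81.95 tilt [ 0.0001 -0.0006] F [-0.2 -0.2 -5.1] M [ 0.02 -0.   -0.  ] g 0.387
row [-0.001  0.    -0.001] [-0.04  0.01  0.41]
```

The underside is already about 4 mm below the stud tips with no contact force, so the holes are lined up. I'll carry on down to the seat.

Request:
move_arm(series=[[0,0,0,0,0,0.1,0.3],[0,0,0,0,0,0.2,0.3],[0,0,0,0,0,0.3,0.3],[0,0,0,0,0,0.4,0.3],[0,0,0,0,0,0.45,0.3]])

```text
time_s: 7.33
eef_pos: [547.9, 98.3, 79.4]
ee_rot: [-0.0, 0.07, 0.998, -0.0]
force: [0.2, 0.2, -4.2]
grip_width: 0.386
```

```bash
python3 g.py 548.4 98.4 78 82
```

```text
t 7.3333 pos [547.91  98.34  79.36] yaw_y 81.95 tilt [-0.0001 -0.0006] F [ 0.2  0.2 -4.2] M [-0.03 -0.04  0.01] g 0.386
row [-0.001 -0.    -0.001] [-0.05  0.01  0.14]
```

Request:
move_arm(series=[[0,0,0,0,0,0.07,0.3],[0,0,0,0,0,0.14,0.3],[0,0,0,0,0,0.18,0.3],[0,0,0,0,0,0.2,0.3]])

```text
time_s: 7.67
eef_pos: [547.9, 98.3, 78.3]
ee_rot: [0.0, 0.07, 0.998, -0.0]
force: [-6.1, -1.2, 8.3]
grip_width: 0.384
```

```bash
python3 g.py 548.4 98.4 78 82
```

```text
t 7.6667 pos [547.92  98.33  78.28] yaw_y 81.96 tilt [ 0.0001 -0.0007] F [-6.1 -1.2  8.3] M [0.05 0.82 0.08] g 0.384
row [-0.001  0.    -0.001] [-0.05  0.01  0.03]
```

It touched at TCP z = 78.3, where 78.2 was expected for flush, with a force of about 8 N. Releasing.

Request:
move_arm(series=[[0,0,0,0,0,0,0.6],[0,0,0,0,0,0,0.8],[0,0,0,0,0,0,1],[0,0,0,0,0,0,1],[0,0,0,0,0,0,1]])

```text
time_s: 8.08
eef_pos: [548.0, 98.3, 78.3]
ee_rot: [0.0, 0.07, 0.998, -0.0]
force: [-0.1, -0.2, 0.6]
grip_width: 0.999
```

```bash
python3 g.py 548 98.4 200 82;  python3 -c "
from h import *
snap('wrist','w6')"
```

```text
t 8.0833 pos [548.05  98.31  78.33] yaw_y 81.96 tilt [ 0.0005 -0.0007] F [-0.1 -0.2  0.6] M [-0.05 -0.04 -0.06] g 0.999
row [-0.001  0.001 -0.001] [ -0.     0.   -12.17]
```

View pics/w6.png

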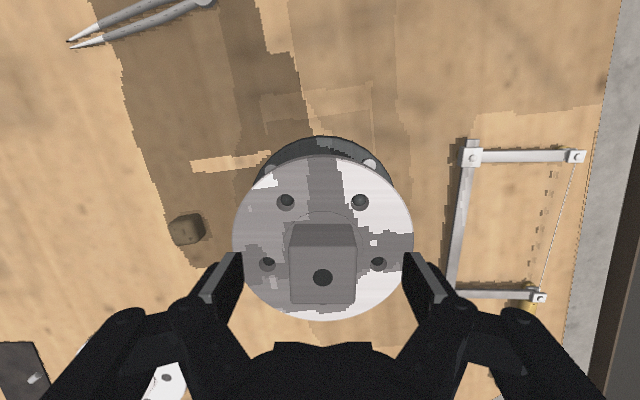

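The jaws are open and clear, and stud tips show inside the holes at (286,202) and (360,202). Backing straight up.

Request:
move_arm(series=[[0,0,0,0,0,-1,1],[0,0,0,0,0,-3.5,1],[0,0,0,0,0,-7,1],[0,0,0,0,0,-10,1],[0,0,0,0,0,-12,1]])

```text
time_s: 8.55
eef_pos: [548.6, 98.5, 202.3]
ee_rot: [0.002, 0.07, 0.998, -0.0]
force: [0.4, -0.7, 0.7]
grip_width: 0.995
```

```bash
python3 g.py 420 80 230 82
```

```text
t 8.55 pos [548.59  98.45 202.27] yaw_y 81.97 tilt [ 0.0045 -0.0008] F [ 0.4 -0.7  0.7] M [-0.03 -0.02  0.03] g 0.995
row [-0.     0.005 -0.001] [12.46 -3.63 -2.83]
```

Request:
move_arm(series=[[0,0,0,-4,0,0,1],[0,0,0,-8,0,0,1],[0,0,0,-9.5,0,0,1],[0,0,0,-9.5,0,0,1],[0,0,0,-9.5,0,0,1]])

```text
time_s: 8.97
eef_pos: [642.7, 85.1, 202.7]
ee_rot: [0.002, 0.07, 0.998, -0.0]
force: [-0.1, -0.1, 1.0]
grip_width: 1.001
```

```bash
python3 g.py 420 80 230 82;  python3 -c "
from h import *
snap('wrist','w7');snap('side','s7');snap('top','t7')
im=cv2.imread('pics/s7.png')[90:220,270:430]; cv2.imwrite('pics/s7c.png',cv2.resize(im,None,fx=4.5,fy=4.5,interpolation=cv2.INTER_CUBIC))"
```

```text
t 8.9667 pos [642.7   85.06 202.69] yaw_y 81.95 tilt [ 0.0041 -0.0007] F [-0.1 -0.1  1. ] M [-0.02  0.04  0.04] g 1.001
row [-0.     0.004 -0.001] [21.97 -3.62 -2.82]
```

View pics/w7.png

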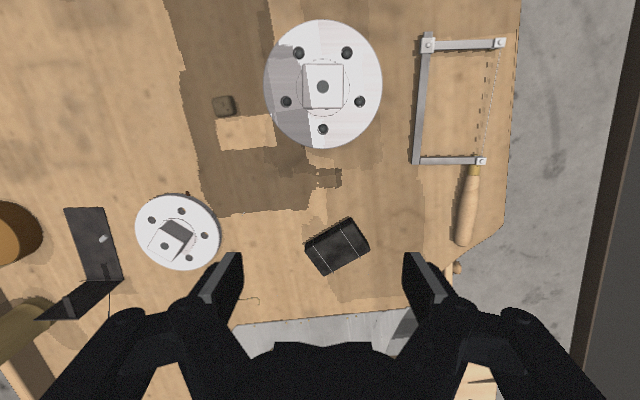

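View pics/s7c.png

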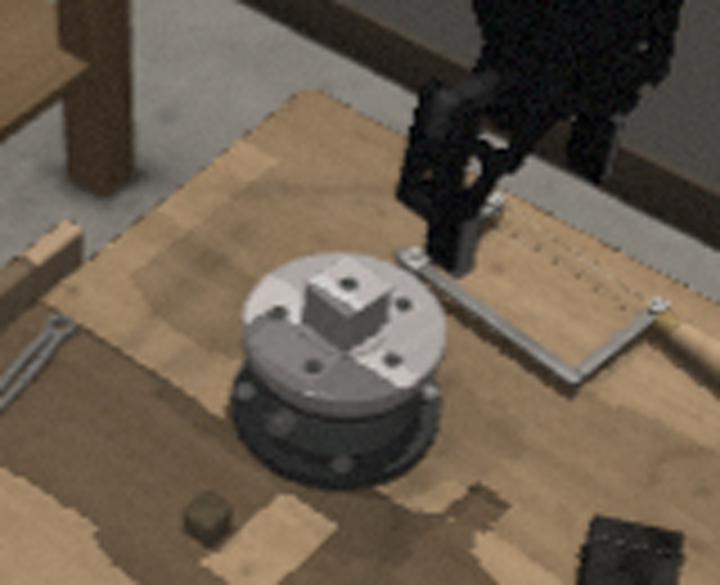

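The plate is flush on the seat, boss up, with dark stud tips filling all five holes, and the gripper is well clear. I'll check the boss height by triangulation and the bystander positions, then hand in.

```bash
python3 - <<'E'
from meas import *
w=load('w7');s=load('s7');t=load('t7')
A=np.zeros((3,3));b=np.zeros(3)
for c,uv in [(w,(322.5,86.5)),(s,(270+348/4.5,90+285/4.5))]:
    o,d=ray(c,uv);P=np.eye(3)-np.outer(d,d);A+=P;b+=P@o
print('dimple',np.linalg.solve(A,b),'expect z 102')
print('wrist at z102',onz(w,(322.5,86.5),102))
a=load('top0')['frame'];m=t['frame']
for n,(x0,y0,x1,y1) in dict(cube=(285,196,315,226),wax=(335,255,372,287),char=(235,115,290,155)).items():
    r=cv2.matchTemplate(m[y0-8:y1+8,x0-8:x1+8],a[y0:y1,x0:x1],cv2.TM_CCOEFF_NORMED);_,v,_,l=cv2.minMaxLoc(r);print(n,'shift px',l[0]-8,l[1]-8,round(v,2))
print(ctrl.sense()['force'])
E
cp pics/t7.png pics/t7v.png
```

```text
dimple [547.70502877  99.24132155  99.7171272 ] expect z 102
wrist at z102 [548.05892659  99.35186196 102.        ]
cube shift px 0 1 0.31
wax shift px 0 0 0.99
char shift px 2 -1 0.55
[-0.02525797 -0.76793554  0.33511935]
```

```bash
python3 -c "
from h import *
print(job.finish_job()); print(ctrl.sense()['time_s'])"
```

```text
the job is handed in; nothing more can be done
None
the job is handed in; nothing more can be done
```

The faceplate is on the turntable, boss up, flush on the seat and let go. I handed the job in after about 9 s; it reports no verdict.

**What I did:** I picked the plate nearest the base, at about (531, -135), and gripped it by the boss. In one wrist-camera view I measured the offset between the studs and the plate's holes, and turned the plate about 37° in all. It slid over the pilot and studs with no contact force, so I did not have to feel for the holes. It touched the seat at about 8 N, at a tool height of 78.3 mm (78.2 mm expected for flush). I then opened the gripper and backed off.

**Last checks:**
- **Fit:** the pictures show stud tips in all five holes. The boss centre is at (548.1, 99.4), against the seat centre I measured at (548.3, 99.4).
- **Height:** triangulating the boss dimple gave z = 99.7 mm against 102 mm expected. That is about 2 mm low, similar to the calibration error, and the dimple is recessed.
- **Bystanders:** the wax puck had not moved (match 0.99). The stone cube and charcoal block matched poorly (0.31 and 0.55, 1 to 2 px apparent shift), probably because of changed shadows. I saw no contact with either, but this check does not confirm they stayed put.

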